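# Tuck the copper flashing under the shingles

## Robot

A 6-joint arm with a two-finger parallel gripper is mounted at the origin on a cart in front of the work surface, level with it; the furniture and walls round the work are solid. World frame = base frame: x ahead of the robot, y to its left, z up, the work surface at z = 0. Lengths are in mm, angles in rad, forces in N, time in s.
With the tool pointing down it reaches from about 400 to 925 mm from the base axis. Payload 12.5 kg.
Tool frame: the origin (TCP) lies on the front face of the gripper's body, between the roots of the fingers; the fingertips stand 78 mm ahead of it and the grasp point (between the pads) lies 59 mm ahead of it (env.nose_length is the distance from the TCP to the fingertips, in mm); z points along the fingers, y is the line along which they close (so a half turn about z gives the same grasp; the last joint's range is limited). The gripper opens to 95 mm and grips with 3 to 60 N. Pads are 20 mm wide; open, the fingers measure 119 mm over their backs; the gripper's body (75 mm by 180 mm) begins 59 mm behind the grasp point.
Start: joints at [1.206, 0.491, 1.559, -0, 1.092, -0.106], TCP at [159.93, 604.202, 292.261] pointing down, gripper open.
Joint ranges: [-3.1, 3.1], [-0.84, 2.19], [0.05, 2.79], [-1.13, 4.28], [0.06, 2.93], [-2.69, 2.69]. Speed limits (rad/s): [2.22, 2.22, 2.79, 3.14, 3.14, 3.14].

## Interface

Orientations are given as [roll, pitch, yaw] about the fixed x, y, z axes, in that order (R = Rz(yaw) Ry(pitch) Rx(roll)).
In Python, from cell import env gives the robot as it stands.
- The arm moves only by the tool jog_arm, never from a script. Its argument "motion" is a list of rows, each a list of 7 numbers: the turn, a rotation vector about the tool's x, y, z in degrees, then the shift along the tool's x, y, z in mm, then the finger opening in mm, from 0 to 95.1. In form: [[wx, wy, wz, x, y, z, hand], ...]. A call has 1 to 10 rows; each row shifts and turns the commanded pose from where the row before left it, along the tool's axes as they then stand; what a row does not reach is not made up. A row lasts 1/8 s, in which the tool goes at most 62.5 mm and 10.7 degrees, less where a joint would pass 70% of its speed; a pose out of reach is approached as far as the arm can. A call is refused whole if a number of a shift passes 62.5 or a number of a turn 10.7, either way. A call with a gripper value outside its range is refused whole. The fingers move at their own pace and stop on an object; the grip force is fixed at half the most. Time passes only in rows, so rows that do not move let the fingers close. It gives the time, the measured TCP pose, the force, the opening and the grip force at its end, in the units of the state.
- env.state(): the state, without advancing time (a new reading comes with each control period).
- env.read_camera(name): name is "side" or "top"; returns a dict with "color" (420x560x3 uint8, red, green, blue), "z_map" (420x560 float32, mm along the optical axis (not along the pixel's ray), 0 where there is no reading), "camera_matrix" (3x3 intrinsics, pixels), "world_to_cam" (4x4, takes a point from world to camera coordinates). Camera axes: x right, y up, looking along -z (the intrinsics and any distortion apply to the point x, -y, -z); pixel columns grow to the right and rows downward; lengths in mm; the calibration is good to about 2 mm. A picture is of the moment at which its call begins.
- env.job_done(): hands the job in; it is judged then, once.
Trained networks look in the newest picture that a camera, given by its name, has taken for a name from the list of things; names that differ only in an ending like _2 or _b are one class to them, and where a whole thing is asked for, a point or a joint stands for the part that bears it (a point fixed in the world has none). Each returns a list of dicts, best first, with "score" (0 to 1); they miss things now and then, are a little off and sometimes report something else, mostly with a low value. They report only what shows in the picture. A call takes as long as a camera call. They do not tell look-alikes from the thing itself.
- env.recognise(camera, thing): "location" ([column, row] in pixels, amid what is visible of it).
The state is a dict: "t": time; "joints": joint angles; "qvel": joint speeds; "tau": joint torques, N m; "eef_pos": TCP position; "tcp_rot": TCP orientation; "ft_force": force on the tool from outside, world axes, zero at the start; "moment": the same for the moment, N m; "opening": opening from 0.0 (shut) to 1.0 (fully open); "grip_force": force on a finger pad.
Only numpy, scipy, OpenCV 4.12 (cv2) and the standard library are available. Lean on these libraries where they do the work, as an engineer would, in place of code of your own. Each camera call takes 0.05 s, during which the arm holds its last target. There are 200 camera calls.

## Task

Pick up the copper flashing by its upstand, lay it flat on the bare front of the little roof panel with its free edge towards the shingles, and slide that edge squarely and centrally about 35 mm in under the lapped shingles without lifting them. Then press the flashing down firmly (about 10 N) flat on the panel and finish still holding it pressed there; leave the tin, the carvings and the offcut where they are.

Things in the scene. Friction and masses are not known exactly. Their poses are not given: they have to be found in the camera images.
- flashing_grip (a point): Middle of the upstand of the loose copper flashing, an L of rigid sheet: flat leaf 95 mm deep (x), 110 wide (y), 4 thick; along its rear (-x) edge an upstand with black-trimmed top, 8 mm thick, 110 long, its top 38 mm above the leaf's underside. This point is 24 mm above that underside; x points to the leaf's free edge, z up. Starts leaf-down. Grip the upstand across its 8 mm (along x).
- flashing_edge (a point): Middle of the flashing's free edge, on the leaf's underside, 91 mm ahead (+x) of and 24 mm below the grip point; same axes.
- lap_edge (a point): Point on the flat top of the plywood roof panel below the middle of the shingles' front edge; x points in under the shingles, y left along the edge, z up. The bare panel reaches 145 mm in front of it, is 250 mm wide and stands 30 mm over the bench. On its springy foam mat it sinks, past about 2 N, straight down 1 mm per 2.5 N, at most 12 mm; this point sinks too.
- shingle (a joint): Lift angle (rad) of the lapped course of three wooden shingles, moving as one, 175 mm wide, 7 thick: 0 at rest, grows as its front edge rises; tips about a line 65 mm behind that edge. At rest its underside is level, 9 mm above the panel; the gap is 50 mm deep, to a batten. Loose and light.
- roof_base: The fixed roof assembly (dark foam mat, plywood panel, battens, shingles), carried by the mat; origin on the bench, x and y as for lap_edge and that point 30 mm straight above the origin.
- wax_tin: Bystander: round red wax tin, 68 mm across, 30 mm tall; origin at the middle of its underside. Leave it alone.
- carved_hare: Bystander: small carved wooden hare, 36x81x74 mm; origin at the middle of its underside. Leave it alone.
- carved_owl: Bystander: small carved wooden owl, 44x54x83 mm; origin at the middle of its underside. Leave it alone.
- offcut_4: Bystander: pale wood offcut, 50x70x18 mm; origin at the middle of its underside. Leave it alone.
- flashing: The flashing itself: origin at the middle of the leaf's underside, 47.5 mm behind the free edge; axes as for its grip point.
Not all that is in view belongs to the job. Of the things like the flashing, leave any that is blue; of the rest the larger one is meant.

How it is judged:
By the outcome, as a careful person would: the job done as asked, in the order asked, and still so for the second after the job is handed in, while the arm keeps its last pose, push and grip.
It also fails if it takes over 35 s, if anything falls off the work surface, if the arm or the gripper's body presses on something with over 40 N, if the wrist force passes 120 N, or if a joint passes its speed limit or range.

## Working session

There is one attempt and no reset: what is moved stays moved. The work goes in short steps, Python scripts to look and compute and a tool call to move; the robot and the scene stay as the last step left them, time stands still between calls to the robot, and variables do not carry over. Pictures are saved under pics/ and viewed, at most 10 in all, crops included, and the job is handed in when it is done.

Besides the shell and the picture viewer there is one more tool, called after ">>>" as name(argument=value, ...), one argument or row to a line, values as JSON. jog_arm: Moves the arm, as the interface text tells. Its arguments: {"type":"object","properties":{"motion":{"type":"array"}},"required":["motion"]}

```bash
mkdir -p pics; ls; cat > h.py <<'E'
import numpy as np, cv2
from cell import env
def cam(n):
    r=env.read_camera(n); return r
def world(r):
    z=r["z_map"].astype(float); K=r["camera_matrix"]; h,w=z.shape
    u,v=np.meshgrid(np.arange(w),np.arange(h))
    x=(u-K[0,2])/K[0,0]*z; y=(v-K[1,2])/K[1,1]*z
    P=np.stack([x,-y,-z,np.ones_like(z)],-1)
    W=P@np.linalg.inv(r["world_to_cam"]).T
    W=W[...,:3]; W[z==0]=np.nan
    return W
E
python3 - <<'E'
from h import *
ims=[]
for n in("top","side"):
    r=cam(n); np.savez(f"/tmp/{n}.npz",**r); ims.append(r["color"]); W=world(r)
    cv2.imwrite(f"pics/{n}0.png",cv2.cvtColor(r["color"],cv2.COLOR_RGB2BGR))
    for t in("flashing","flashing_grip","flashing_edge","shingle","roof_base","wax_tin","carved_hare","carved_owl","offcut_4"):
        for d in env.recognise(n,t):
            c,q=[int(round(a)) for a in d["location"]]
            print(n,t,round(d["score"],2),c,q,W[min(q,419),min(c,559)].round())
print(env.state())
E
```

```text
pics
top flashing 0.86 269 128 [851. -41.   5.]
top flashing 0.82 276 289 [349. -61.   3.]
top flashing 0.57 318 233 [ 515. -190.    6.]
top flashing 0.16 394 260 [ 430. -401.   68.]
top flashing_grip 0.95 318 235 [ 510. -190.    2.]
top flashing_grip 0.91 281 290 [346. -76.  -2.]
top flashing_grip 0.84 272 126 [856. -51.   8.]
top flashing_edge 0.91 279 287 [355. -70.   4.]
top flashing_edge 0.65 267 128 [850. -35.   7.]
top flashing_edge 0.63 322 236 [ 506. -202.    2.]
top shingle 0.65 198 193 [635. 170.  47.]
top roof_base 0.58 203 208 [591. 157.  33.]
top carved_hare 0.52 393 261 [ 427. -398.   69.]
top carved_owl 0.65 354 172 [ 690. -296.   67.]
top offcut_4 0.69 381 194 [ 633. -386.   11.]
side flashing 0.83 255 232 [ 487. -258.   38.]
side flashing 0.79 190 223 [368. -54.   4.]
side flashing 0.79 340 199 [859. -58.   4.]
side flashing_grip 0.78 339 196 [866. -39.   7.]
side flashing_grip 0.6 187 228 [350. -90.   6.]
side flashing_edge 0.69 255 230 [ 491. -248.   39.]
side flashing_edge 0.67 188 222 [364. -44.   3.]
side flashing_edge 0.62 338 196 [869. -28.   3.]
side shingle
[... 345 characters left out ...]
-432.   15.]
{'t': 1.0, 'joints': array([ 1.20637278e+00,  4.90905013e-01,  1.55892221e+00,  6.78177768e-06,
        1.09170786e+00, -1.05594215e-01]), 'qvel': array([-3.61391436e-04, -1.29050010e-05, -6.90866701e-04, -6.72116665e-04,
        6.70864203e-04, -2.35723344e-03]), 'tau': array([ 1.44659507e-04, -6.12467122e+01, -2.58450848e+01,  6.94113504e-02,
        4.43603669e-02, -1.76758465e-05]), 'eef_pos': array([159.94157275, 604.18850088, 292.25016618]), 'tcp_rot': array([3.14153477e+00, 8.27485032e-08, 2.88276020e+00]), 'ft_force': array([-0.32318174,  0.63237631,  0.17626603]), 'moment': array([-0.00282513,  0.05136028,  0.01171183]), 'grip_force': 0.0, 'opening': 1.0013860107195087}
```

View pics/top0.png

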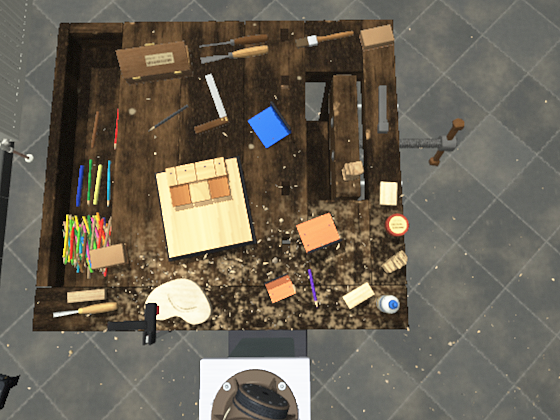

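View pics/side0.png

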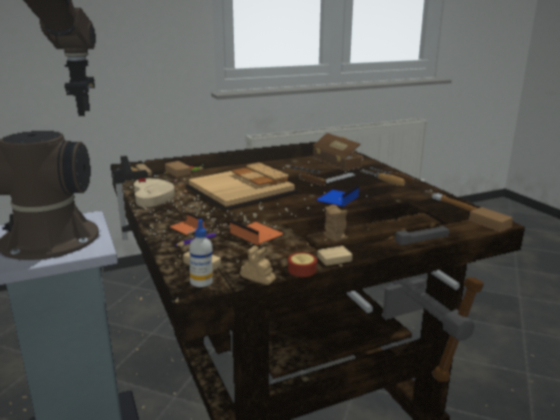

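Candidates in the top view are the blue one (268,128), excluded by colour; a small copper one (280,290); and a large copper one (318,232). The large copper one is meant, as the larger of the non-blue two. Next I'll crop to confirm and measure it along with the roof.

```bash
python3 - <<'E'
from h import *
D={n:dict(np.load(f"/tmp/{n}.npz")) for n in("top","side")}
t=D["top"]["color"]
a=cv2.resize(t[205:260,255:355],None,fx=7,fy=7,interpolation=cv2.INTER_CUBIC)[:385,:700]
s=D["side"]["color"]; 
b=cv2.resize(s[215:250,220:290],None,fx=6,fy=6,interpolation=cv2.INTER_CUBIC)
im=np.zeros((600,700,3),np.uint8); im[:385]=a; im[388:388+210,:420]=b[:210]
cv2.imwrite("pics/crop.png",cv2.cvtColor(im,cv2.COLOR_RGB2BGR))
W=world(D["top"]); hsv=cv2.cvtColor(t,cv2.COLOR_RGB2HSV)
print("hsv",hsv[233,318],hsv[230,200],hsv[193,198],hsv[247,310],t[247,310])
m=((hsv[...,0]<16)&(hsv[...,1]>110)&(hsv[...,2]>120)).astype(np.uint8)
n,l,st,c=cv2.connectedComponentsWithStats(m)
for i in range(1,n):
    if st[i,4]>150:
        q=(l==i); p=W[q]; p=p[~np.isnan(p[:,0])]
        print(st[i],c[i].round(1),p.mean(0).round(1)); R=cv2.minAreaRect(p[:,:2].astype(np.float32)); print(R,cv2.boxPoints(R).round(1).tolist())
# flashing heights
x=W[205:262,285:350]; 
for r in range(208,258,3): print(r,[int(v) if v==v else -99 for v in W[r,290:350:3,2]])
# panel
p=W[140:275,140:270]; z=p[...,2]; hs=hsv[140:275,140:270]
pm=(z>22)&(z<38)&(hs[...,2]>140); q=p[pm]; R=cv2.minAreaRect(q[:,:2].astype(np.float32)); print("panel",R,cv2.boxPoints(R).round(1).tolist(),np.median(q[:,2]))
E
```

```text
hsv [ 14 136 253] [ 27  57 254] [ 24  83 253] [ 14 137 254] [254 183 118]
[ 116   41   71   36 1134] [147.   56.4] [1058.6  331.1   80.9]
((1083.85791015625, 320.6434020996094), (137.3802032470703, 207.8109130859375), 10.573311805725098) [[997.2999877929688, 410.20001220703125], [1035.4000244140625, 205.89999389648438], [1170.4000244140625, 231.10000610351562], [1132.300048828125, 435.3999938964844]]
[207 171  23  28 399] [218.9 186.6] [654.2 107.7  45.3]
((661.8006591796875, 109.53596496582031), (79.69354248046875, 61.370330810546875), 11.874236106872559) [[616.5, 131.39999389648438], [629.0999755859375, 71.30000305175781], [707.0999755859375, 87.69999694824219], [694.5, 147.8000030517578]]
[169 183  23  24 388] [180.2 194.6] [630.6 223.2  45.8]
((630.4606323242188, 223.15655517578125), (63.51011657714844, 57.176551818847656), 11.565180778503418) [[593.5999755859375, 244.8000030517578], [605.0999755859375, 188.8000030517578], [667.2999877929688, 201.5], [655.7999877929688, 257.5]]
[ 296  213   44   40 1031] [317.4 231.8] [ 519.5 -188.6    3.2]
((519.6863403320312, -189.5750732421875
[... 1577 characters left out ...]
, 0, -2, 0, 3, 3, 7, 7, 3, 4, 3, 1, 5, 1, 4, 36, 31, 37, -1, -2]
244 [-4, 1, -2, -3, -3, 2, 2, 2, 0, 6, 3, 0, 37, 41, 36, 0, 5, -1, 0, -6]
247 [-3, 1, 0, 1, -1, 8, 9, 3, 1, 1, 36, 36, 31, 0, 0, -2, 0, 0, 0, -3]
250 [-1, -6, 1, -3, 0, 2, 0, 37, 39, 40, 0, 1, -1, 3, -5, -1, 2, -2, -2, -5]
253 [-3, 2, 0, -1, -4, 2, 34, -1, 0, 0, 0, -7, 0, -2, 3, 0, -2, -2, 3, -4]
256 [-4, 4, -3, -3, 0, -2, 0, 1, 0, 1, 0, -7, 0, 2, -4, -6, -3, -5, 0, 0]
panel ((596.301513671875, 158.66688537597656), (261.008056640625, 250.34030151367188), 11.313033103942871) [[443.79998779296875, 255.8000030517578], [492.8999938964844, 10.300000190734863], [748.7999877929688, 61.5], [699.7000122070312, 307.0]] 29.754060306557676
```

View pics/crop.png

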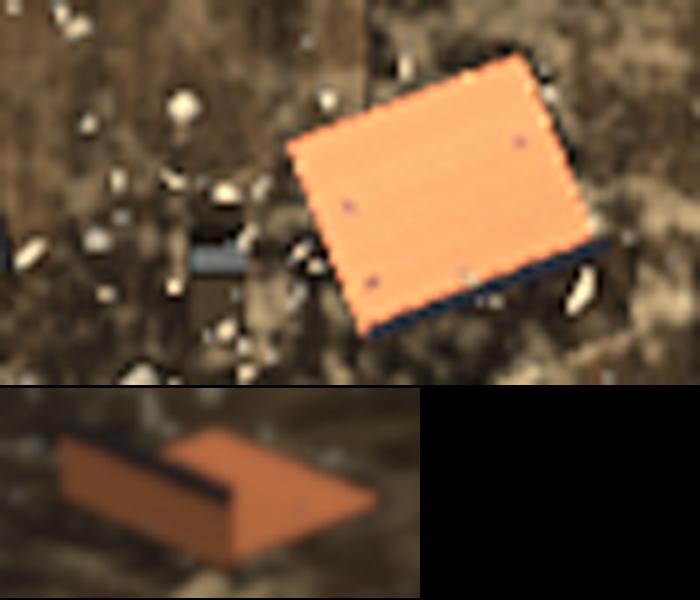

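The crop confirms it: the large copper L, with its black upstand on the near side (crop 370,330 to 605,240) and its free edge away from the robot. Next I'll refine the poses.

```bash
cat >> h.py <<'E'
from scipy.optimize import minimize
def plane(r,uv,z):
    K=r["camera_matrix"];M=np.linalg.inv(r["world_to_cam"]);uv=np.asarray(uv,float)
    d=np.stack([(uv[:,0]-K[0,2])/K[0,0],-(uv[:,1]-K[1,2])/K[1,1],-np.ones(len(uv))],1)@M[:3,:3].T
    o=M[:3,3]; return (o+d*((z-o[2])/d[:,2])[:,None])[:,:2]
def proj(r,P):
    P=np.asarray(P,float); c=P@r["world_to_cam"][:3,:3].T+r["world_to_cam"][:3,3]; K=r["camera_matrix"]
    return np.stack([K[0,2]+K[0,0]*c[:,0]/-c[:,2],K[1,2]+K[1,1]*-c[:,1]/-c[:,2]],1)
def edges(r,img,p0,p1,z,n=40,reach=12,sign=0):
    """refine a straight edge p0-p1 (world xy at height z): max gradient across it; returns fitted pts"""
    p0,p1=np.array(p0,float),np.array(p1,float); t=(p1-p0)/np.linalg.norm(p1-p0); nn=np.array([-t[1],t[0]])
    s=np.arange(-reach,reach+.01,.5); out=[]
    for a in np.linspace(.12,.88,n):
        q=p0+a*(p1-p0)+s[:,None]*nn
        uv=proj(r,np.c_[q,np.full(len(q),z)]).astype(np.float32)
        v=cv2.remap(img,uv[:,0][None],uv[:,1][None],cv2.INTER_LINEAR)[0]
        g=np.abs(np.gradient(cv2.GaussianBlur(v[None],(0,0),2)[0])); 
        k=g.argmax(); w=slice(max(k-4,0),k+5); out.append(q[0]+((s[w]*g[w]).sum()/g[w].sum()-s[0])*nn)
    out=np.array(out); vx,vy,x,y=cv2.fitLine(out.astype(np.float32),cv2.DIST_HUBER,0,.5,.01).ravel()
    res=np.abs((out-[x,y])@[-vy,vx]); return np.array([x,y]),np.array([vx,vy]),np.median(res)
E
python3 - <<'E'
from h import *
r=dict(np.load("/tmp/top.npz")); c=r["color"].astype(np.float32)
val=c[...,0]; blue=c[...,2]; sat=(c.max(2)-c.min(2))
ang=lambda v:np.degrees(np.arctan(v[1]/v[0]))
def sh(n,e): print(n,e[0].round(1),"ang",ang(e[1]).round(2),"res",round(e[2],2))
f=dict(rear=((456,-153),(497,-259)),front=((542,-120),(583,-226)),left=((456,-153),(542,-120)),right=((497,-259),(583,-226)))
for k,(a,b) in f.items(): sh("F "+k,edges(r,val,a,b,4))
p=dict(front=((444,256),(493,10)),left=((444,256),(585,284)),right=((493,10),(700,52)))
for k,(a,b) in p.items(): sh("P "+k,edges(r,val,a,b,30))
sh("lap top",edges(r,blue,(594,245),(629,71),46)); sh("lap bot",edges(r,blue,(594,245),(629,71),39))
sh("sh left",edges(r,sat,(594,245),(645,255),46)); sh("sh right",edges(r,sat,(629,71),(680,81),46))
E
```

```text
F rear [ 481.2 -211.3] ang -69.56 res 0.32
F front [ 561.7 -175.7] ang -69.32 res 0.35
F left [ 500.9 -136. ] ang 21.19 res 0.34
F right [ 544.5 -239.3] ang 20.55 res 0.41
P front [469.7 126.3] ang -78.77 res 0.55
P left [517.5 269.3] ang 11.06 res 0.45
P right [584.5  26. ] ang 11.54 res 0.48
lap top [613.1 146.3] ang -78.49 res 1.2
lap bot [614.4 146.6] ang -78.54 res 1.23
sh left [615.4 250.9] ang 11.94 res 0.15
sh right [654.9  79.8] ang 11.26 res 0.39
```

>>> jog_arm(
  motion=[
    [0,0,9.1,0,0,0,60],
    [0,0,9.1,0,0,0,60],
    [0,0,9.1,0,0,0,60],
    [0,0,9.1,0,0,0,60],
    [0,0,9.1,0,0,0,60],
    [0,0,9.0,0,0,0,60],
    [0,0,0,-45,40,0,60],
    [0,0,0,-45,40,0,60],
    [0,0,0,-50,30,0,60],
    [0,0,0,-50,20,0,60],
  ],
)

```text
t: 2.25
eef_pos: [350.3, 471.1, 292.2]
tcp_rot: [3.141, -0.0, 1.931]
ft_force: [0.3, 1.1, -0.3]
opening: 0.631
grip_force: 0.0
```

>>> jog_arm(
  motion=[
    [0,0,0,-60,0,0,60],
    [0,0,0,-60,0,0,60],
    [0,0,0,-60,0,0,60],
    [0,0,0,-60,0,0,60],
    [0,0,0,-60,0,0,60],
    [0,0,0,-60,0,0,60],
    [0,0,0,-60,-20,0,60],
    [0,0,0,-60,-30,0,60],
    [0,0,0,-60,-30,20,60],
    [0,0,0,-60,-30,30,60],
  ],
)

```text
t: 3.5
eef_pos: [459.5, -107.5, 249.0]
tcp_rot: [3.14, 0.001, 1.931]
ft_force: [0.4, -0.8, 0.1]
opening: 0.633
grip_force: 0.0
```

>>> jog_arm(
  motion=[
    [0,0,0,-40,-5,40,60],
    [0,0,0,-38,-5,40,60],
    [0,0,0,0,0,30,60],
    [0,0,0,0,0,0,60],
    [0,0,0,0,0,0,60],
  ],
)

```text
t: 4.12
eef_pos: [478.3, -181.8, 139.9]
tcp_rot: [3.141, 0.001, 1.932]
ft_force: [0.4, 0.8, -0.8]
opening: 0.631
grip_force: 0.0
```

```bash
python3 - <<'E'
from h import *
s=env.state(); p=s["eef_pos"]; y=s["tcp_rot"][2]; g=np.array([475.1,-205.2])
tx=np.array([np.cos(y),np.sin(y)]); ty=np.array([np.sin(y),-np.cos(y)])
print(p,s["tcp_rot"],"shift",(g-p[:2])@tx,(g-p[:2])@ty,p[2]-86, "yawflash",np.degrees(y)-90,s["ft_force"])
r=cam("side"); c=r["color"]; cv2.imwrite("pics/pre.png",cv2.cvtColor(cv2.resize(c[120:280,150:350],None,fx=4,fy=3.75,interpolation=cv2.INTER_CUBIC),cv2.COLOR_RGB2BGR))
E
```

```text
[ 478.27696891 -181.7932725   139.85499359] [3.14085064e+00 6.86560346e-04 1.93207662e+00] shift -20.77273711054675 -11.245506506798765 53.85499359319553 yawflash 20.699836048482055 [ 0.40091338  0.82848662 -0.77354217]
```

View pics/pre.png

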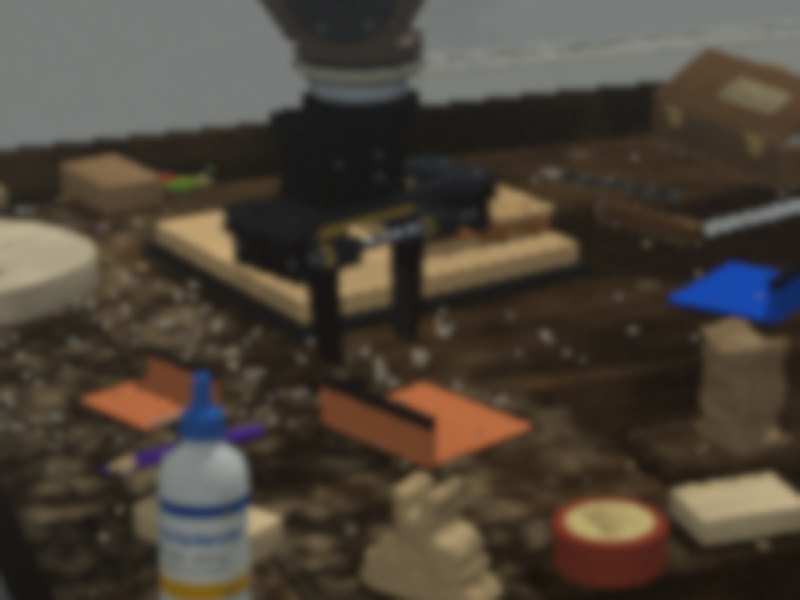

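The gripper hovers over the flashing (upstand at 320–435, 385–430), fingers straddling its upstand line. It still needs about -21 in x, -11 in y and 54 down.

>>> jog_arm(
  motion=[
    [0,0,0,-20.8,-11.2,0,60],
    [0,0,0,0,0,25,60],
    [0,0,0,0,0,20,60],
    [0,0,0,0,0,8.9,60],
    [0,0,0,0,0,0,60],
    [0,0,0,0,0,0,60],
  ],
)

```text
t: 4.92
eef_pos: [475.1, -205.4, 85.9]
tcp_rot: [3.141, 0.001, 1.932]
ft_force: [-0.0, 0.6, 0.4]
opening: 0.624
grip_force: 0.0
```

>>> jog_arm(
  motion=[
    [0,0,0,0,0,0,25],
    [0,0,0,0,0,0,15],
    [0,0,0,0,0,0,0],
    [0,0,0,0,0,0,0],
    [0,0,0,0,0,0,0],
    [0,0,0,0,0,0,0],
  ],
)

```text
t: 5.68
eef_pos: [474.7, -205.4, 84.9]
tcp_rot: [-3.142, -0.0, 1.932]
ft_force: [-0.9, -0.9, -0.4]
opening: 0.084
grip_force: 30.0
```

>>> jog_arm(
  motion=[
    [0,0,0,0,0,-20,0],
    [0,0,0,0,0,-35,0],
    [0,0,0,0,0,-35,0],
    [0,0,4.7,0,0,0,0],
    [0,0,4.7,0,0,0,0],
    [0,0,0,40,15,0,0],
    [0,0,0,40,15,0,0],
    [0,0,0,40,14,0,0],
    [0,0,0,40,10,0,0],
    [0,0,0,40,10,0,0],
  ],
)

```text
t: 6.92
eef_pos: [498.3, 4.6, 174.8]
tcp_rot: [-3.141, -0.0, 1.768]
ft_force: [-0.6, 0.1, -2.5]
opening: 0.083
grip_force: 30.0
```

>>> jog_arm(
  motion=[
    [0,0,0,40,10,0,0],
    [0,0,0,40,10,0,0],
    [0,0,0,30,0,0,0],
    [0,0,0,20,0,0,0],
    [0,0,0,0,0,0,0],
    [0,0,0,0,0,0,0],
    [0,0,0,0,0,0,0],
  ],
)

```text
t: 7.8
eef_pos: [492.8, 134.0, 174.9]
tcp_rot: [-3.142, -0.0, 1.767]
ft_force: [-0.5, 0.1, -1.0]
opening: 0.082
grip_force: 30.0
```

```bash
cat > m.py <<'E'
from h import *
import sys
s=env.state(); p=s["eef_pos"]; y=s["tcp_rot"][2]; g=np.array([492.1,136.4])
tx=np.array([np.cos(y),np.sin(y)]); ty=np.array([np.sin(y),-np.cos(y)])
print(s["t"],p.round(1),s["tcp_rot"].round(4),"shift",((g-p[:2])@tx).round(1),((g-p[:2])@ty).round(1),"yaw",np.degrees(y)-90,s["ft_force"].round(2),s["opening"]*95)
r=cam("top"); c=r["color"]; np.savez("/tmp/now.npz",**r)
b=cam("side"); d=b["color"]; np.savez("/tmp/nowside.npz",**b)
A=cv2.resize(c[140:270,140:300],(490,398),interpolation=cv2.INTER_CUBIC); B=cv2.resize(d[140:220,170:310],(700,400)if 0 else (490,280),interpolation=cv2.INTER_CUBIC)
im=np.zeros((600,800,3),np.uint8); im[:398,:490]=A; im[320:600,310:800]=B
cv2.imwrite("pics/"+sys.argv[1],cv2.cvtColor(im,cv2.COLOR_RGB2BGR))
E
python3 m.py hold.png
```

```text
7.8 [492.8 134.  174.9] [-3.1415 -0.      1.7666] shift 2.5 -0.2 yaw 11.21916204414687 [-0.49  0.15 -1.03] 7.743264171173149
```

View pics/hold.png

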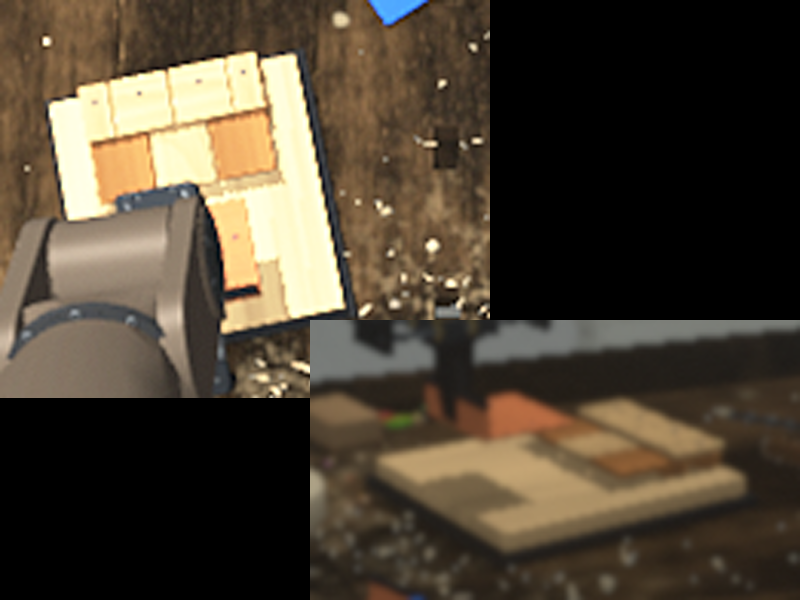

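The flashing is held level above the panel front, with the leaf's right edge visible at (250–262, 200–295). Next I'll lower it to about 4 mm above the panel.

>>> jog_arm(
  motion=[
    [0,0,0,2.5,-0.2,20,0],
    [0,0,0,0,0,20,0],
    [0,0,0,0,0,10,0],
    [0,0,0,0,0,6,0],
    [0,0,0,0,0,0,0],
    [0,0,0,0,0,0,0],
  ],
)

```text
t: 8.65
eef_pos: [492.2, 137.1, 119.4]
tcp_rot: [3.141, -0.0, 1.767]
ft_force: [-0.0, -0.4, -1.1]
opening: 0.084
grip_force: 30.0
```

```bash
cat > e.py <<'E'
from h import *
s=env.state(); p=s["eef_pos"]; y=s["tcp_rot"][2]; r=cam("top"); np.savez("/tmp/now.npz",**r)
print(s["t"],p.round(1),s["tcp_rot"].round(4),s["ft_force"].round(2))
z=p[2]-84.9+4; ex=np.array([.9806,.1959]); n=np.array([-.1959,.9806]); yy=y-np.pi/2
fx=np.array([np.cos(yy),np.sin(yy)]); fn=np.array([-fx[1],fx[0]]); g=p[:2]
img=r["color"][...,2].astype(np.float32)
print("pred lapframe edge x",(g+91*fx)@ex-630.3,"y",(g+91*fx)@n-37.3,"right",(g+50*fx-55*fn)@n-37.3)
a=g+5*fx-55*fn; b=g+91*fx-55*fn; print("right",[ (e.round(1),np.degrees(np.arctan2(d[1],d[0])),q,e@n-37.3) for e,d,q in [edges(r,img,a,b,z,reach=8)]])
a=g+91*fx-55*fn; b=g+91*fx-15*fn; print("front",[ (e.round(1),np.degrees(np.arctan2(d[1],d[0])),q,e@ex-630.3) for e,d,q in [edges(r,img,a,b,z,reach=8)]])
E
python3 e.py;  python3 m.py low.png
```

```text
8.65 [492.2 137.1 119.4] [ 3.1408 -0.      1.7675] [-0.01 -0.4  -1.05]
pred lapframe edge x -29.82347995247096 y 0.6931582207432712 right -54.2855435844406
right [(array([552.1,  90.7], dtype=float32), np.float32(10.287184), np.float64(0.5522424826733384), np.float64(-56.49864296569824))]
front [(array([588.6, 120.1], dtype=float32), np.float32(-75.21718), np.float64(0.552964244146424), np.float64(-29.550813164520264))]
8.7 [492.2 137.1 119.4] [ 3.1407 -0.      1.7676] shift -0.7 -0.2 yaw 11.27615725226724 [-0.24 -0.79 -1.52] 7.989566277410578
```

View pics/low.png

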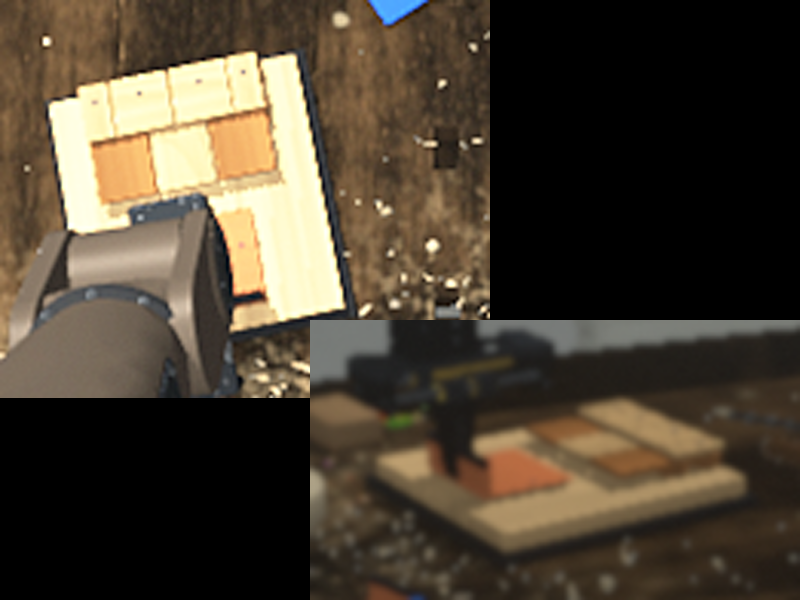

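The leaf lies just above the panel, about 30 mm short of the shingles and level. Next I'll lower it to contact.

>>> jog_arm(
  motion=[
    [0,0,0,0,0,2,0],
    [0,0,0,0,0,1.5,0],
    [0,0,0,0,0,0,0],
    [0,0,0,0,0,0,0],
  ],
)

```text
t: 9.3
eef_pos: [492.0, 137.1, 115.4]
tcp_rot: [3.142, -0.0, 1.768]
ft_force: [0.6, 0.2, -1.4]
opening: 0.081
grip_force: 30.0
```

>>> jog_arm(
  motion=[
    [0,0,0,0,0,1,0],
    [0,0,0,0,0,0,0],
    [0,0,0,0,0,0,0],
  ],
)

```text
t: 9.68
eef_pos: [492.0, 137.1, 114.6]
tcp_rot: [3.141, -0.0, 1.768]
ft_force: [-1.2, 0.3, 0.6]
opening: 0.081
grip_force: 30.0
```

```bash
cat > sd.py <<'E'
from h import *
f=[env.read_camera("side") for _ in range(3)]; r=f[-1]
s=env.state(); p=s["eef_pos"]; print(s["t"],p.round(1),s["ft_force"].round(2))
img=np.mean([q["color"] for q in f],0).astype(np.float32)[...,2]
ex=np.array([.9806,.1959]); n=np.array([-.1959,.9806]); yy=s["tcp_rot"][2]-np.pi/2
fx=np.array([np.cos(yy),np.sin(yy)]); fn=np.array([-fx[1],fx[0]]); g=p[:2]; z=p[2]-84.9+4
def sh(t,e): print(t,np.degrees(np.arctan2(e[1][1],e[1][0])).round(2),e[2].round(2),"lap xy",(e[0]@ex-630.3).round(1),(e[0]@n-37.3).round(1))
sh("front",edges(r,img,g+91*fx-55*fn,g+91*fx+55*fn,z,reach=8)); sh("right",edges(r,img,g+8*fx-55*fn,g+91*fx-55*fn,z,reach=8))
L=630.3*ex+37.3*n
sh("lap",edges(r,img,L-87*n,L+87*n,46,reach=8)); F=L-145*ex
sh("panelR",edges(r,img,F-125*n,L-125*n,30,reach=8)); sh("panelF",edges(r,img,F-125*n,F+125*n,30,reach=8))
E
python3 sd.py
```

```text
9.825 [492.  137.1 114.6] [-0.42 -0.44  0.17]
front -79.38 0.77 lap xy -30.4 1.4
right 11.26 0.58 lap xy -77.6 -59.0
lap -82.29 2.99 lap xy -0.2 -2.4
panelR 11.13 1.0 lap xy -73.8 -127.0
panelF -77.98 3.59 lap xy -144.3 -3.4
```

>>> jog_arm(
  motion=[
    [0,0,0,0.5,5,0,0],
    [0,0,0,0.5,5,0,0],
    [0,0,0,0,5,0,0],
    [0,0,0,0,5,0,0],
    [0,0,0,0,5,0,0],
    [0,0,0,0,3,0,0],
    [0,0,0,0,0,0,0],
    [0,0,0,0,0,0,0],
  ],
)

```text
t: 10.82
eef_pos: [519.7, 143.6, 114.6]
tcp_rot: [3.14, -0.0, 1.768]
ft_force: [1.2, 0.9, 1.8]
opening: 0.08
grip_force: 30.0
```

```bash
python3 e.py; python3 sd.py;  python3 m.py entry.png
```

```text
10.825 [519.7 143.6 114.6] [ 3.1401 -0.      1.7675] [1.15 0.9  1.79]
pred lapframe edge x -1.5465897113274423 y 1.6912313164220762 right -53.28918657166415
right [(array([580.2,  98.5], dtype=float32), np.float32(11.149252), np.float64(0.5391586549361), np.float64(-54.38614017333984))]
front [(array([616.8, 126.2], dtype=float32), np.float32(82.01045), np.float64(1.7879596304552436), np.float64(-0.7017824836730142))]
11.025 [519.4 143.6 114.6] [1.51 0.68 1.25]
front -81.54 1.59 lap xy -5.8 3.8
right 11.63 1.37 lap xy -44.5 -57.2
lap -82.96 2.4 lap xy -0.6 -12.9
panelR 11.28 1.53 lap xy -75.1 -126.5
panelF -78.45 1.29 lap xy -143.9 4.4
11.025 [519.4 143.6 114.6] [ 3.1409 -0.      1.7675] shift -1.7 -28.2 yaw 11.270141901895173 [1.51 0.68 1.25] 7.742714265739469
```

View pics/entry.png

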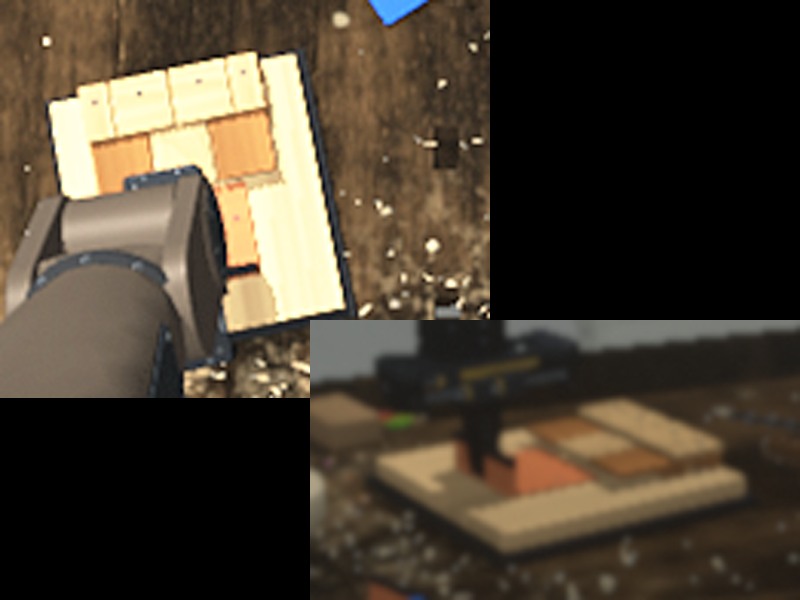

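The free edge is at the shingle line (about 230–250, 185), flat and square. I'll slide it in the remaining 36.5 mm.

>>> jog_arm(
  motion=[
    [0,0,0,0,5,0,0],
    [0,0,0,0,5,0,0],
    [0,0,0,0,5,0,0],
    [0,0,0,0,0,0,0],
  ],
)

```text
t: 11.62
eef_pos: [534.7, 146.6, 114.5]
tcp_rot: [3.14, -0.0, 1.768]
ft_force: [0.9, 0.1, 1.0]
opening: 0.082
grip_force: 30.0
```

>>> jog_arm(
  motion=[
    [0,0,0,0,5,0,0],
    [0,0,0,0,5,0,0],
    [0,0,0,0,5,0,0],
    [0,0,0,0,4,0,0],
    [0,0,0,0,2.6,0,0],
    [0,0,0,0,0,0,0],
    [0,0,0,0,0,0,0],
  ],
)

```text
t: 12.5
eef_pos: [555.5, 150.8, 114.6]
tcp_rot: [3.14, -0.0, 1.767]
ft_force: [1.0, 1.3, 1.1]
opening: 0.081
grip_force: 30.0
```

```bash
python3 e.py; python3 m.py ins.png
```

```text
12.5 [555.5 150.8 114.6] [ 3.1403 -0.      1.7675] [0.97 1.27 1.06]
pred lapframe edge x 34.96475671163398 y 1.680049373710915 right -53.29838316774341
right [(array([612.8, 103.8], dtype=float32), np.float32(6.716754), np.float64(0.8924438526010872), np.float64(-55.581296443176264))]
front [(array([650.4, 132.7], dtype=float32), np.float32(-87.81566), np.float64(3.1888738760083584), np.float64(33.508517344665506))]
12.55 [555.5 150.8 114.6] [ 3.1404e+00 -1.0000e-04  1.7675e+00] shift -1.7 -65.0 yaw 11.271516081459993 [1.91 0.9  0.83] 7.640380738470582
```

View pics/ins.png

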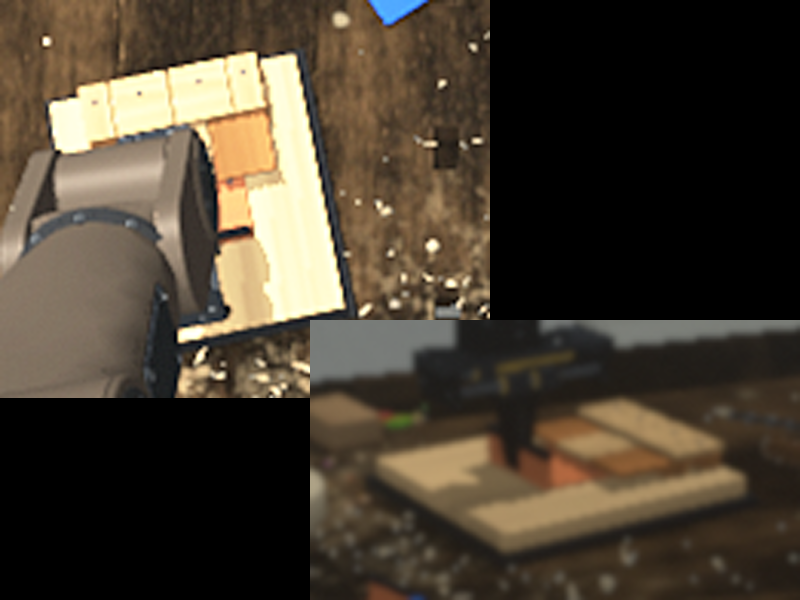

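The leaf is in under the shingles, and the shingles still lie flat (lap line around 185). Now I'll press.

>>> jog_arm(
  motion=[
    [0,0,0,0,0,0.5,0],
    [0,0,0,0,0,0.5,0],
    [0,0,0,0,0,0.5,0],
    [0,0,0,0,0,0.5,0],
    [0,0,0,0,0,0,0],
    [0,0,0,0,0,0,0],
  ],
)

```text
t: 13.4
eef_pos: [555.4, 150.8, 112.8]
tcp_rot: [3.141, -0.0, 1.768]
ft_force: [1.4, 1.0, 5.9]
opening: 0.081
grip_force: 30.0
```

>>> jog_arm(
  motion=[
    [0,0,0,0,0,0.5,0],
    [0,0,0,0,0,0.5,0],
    [0,0,0,0,0,0.5,0],
    [0,0,0,0,0,0,0],
    [0,0,0,0,0,0,0],
    [0,0,0,0,0,0,0],
  ],
)

```text
t: 14.15
eef_pos: [555.4, 150.8, 111.5]
tcp_rot: [3.14, -0.0, 1.768]
ft_force: [1.6, 0.6, 8.6]
opening: 0.084
grip_force: 30.0
```

```bash
python3 m.py press.png; python3 - <<'E'
from h import *
F=[]
for _ in range(8): env.read_camera("top"); F.append(env.state()["ft_force"])
print(np.mean(F,0),env.state()["eef_pos"],env.state()["moment"],env.state()["tcp_rot"])
E
```

```text
14.15 [555.4 150.8 111.5] [ 3.1404 -0.      1.7675] shift -1.7 -64.9 yaw 11.271037321890233 [1.61 0.56 8.64] 7.946738762464353
[1.59143739 0.66479462 8.52594074] [555.40575026 150.77948301 111.5067276 ] [ 0.07604469 -0.18007281  0.01804328] [ 3.14047062e+00 -2.21800460e-05  1.76756825e+00]
```

View pics/press.png

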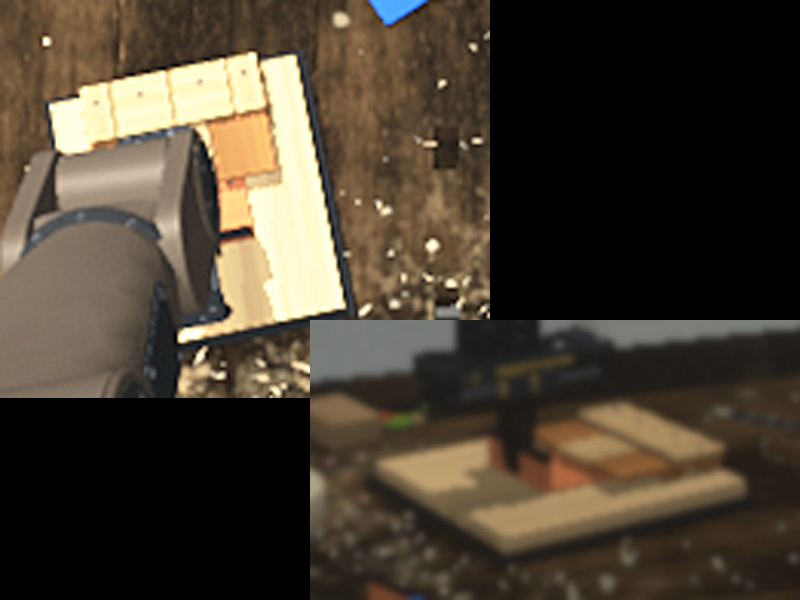

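Everything is in place and the shingles are flat. The hand force is 8.5 N plus about 1.3 N of flashing weight, so I'll add a touch more and then hand in.

>>> jog_arm(
  motion=[
    [0,0,0,0,0,0.3,0],
    [0,0,0,0,0,0,0],
    [0,0,0,0,0,0,0],
    [0,0,0,0,0,0,0],
  ],
)

```text
t: 15.15
eef_pos: [555.4, 150.7, 111.3]
tcp_rot: [3.14, -0.0, 1.767]
ft_force: [1.1, 1.0, 9.2]
opening: 0.082
grip_force: 30.0
```

```bash
python3 -c "
from cell import env
print(env.state()['ft_force'],env.state()['t']); print(env.job_done())"
```

```text
[1.09445207 1.00082286 9.18441329] 15.15
the job is handed in; nothing more can be done
None
```

I handed the job in at 15.2 s: by my measurements the flashing is about 35 mm under the shingles, square and within about 2 mm of central, and still held pressed at roughly 10 N (9.2 N at the wrist plus its own weight), with no shingle lift visible and nothing else touched.

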